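Sweep the used caps down the waste chute

TASK

Clear the four used orange bottle caps off the counter: sweep them along the surface with your fingertips into the steel-rimmed waste chute so that all four drop into the bin below. Just slide them, gently and without flicking; do not pinch them or pick them up, and leave the tin, the rack of blood tubes and the purple airway set standing where they are.

Things in the scene. Friction and masses are not known exactly. Their poses are not given: they have to be found in the camera images.
- chute (a point): Centre of the waste chute's mouth, level with the counter top (z = 0): a hole through the black counter, 180 mm along x by 130 mm along y, square to the world axes, with a flush 14 mm steel trim and no raised edge. A cap whose middle passes the edge drops down a sleeve into a yellow bin, its floor 145 mm below. Its place differs from run to run.
- cap1: Used orange plastic screw cap with a white disc on top, 40 mm across and 16 mm high, 10 to 17 g, lying flat (open side down) on the counter, left (+y) of the chute, at least 20 mm clear of the other caps; free to slide. Origin: centre of its underside. 
- cap2: Used orange plastic screw cap with a white disc on top, 40 mm across and 16 mm high, 10 to 17 g, lying flat (open side down) on the counter, left (+y) of the chute, at least 20 mm clear of the other caps; free to slide. Origin: centre of its underside. 
- cap3: Used orange plastic screw cap with a white disc on top, 40 mm across and 16 mm high, 10 to 17 g, lying flat (open side down) on the counter, left (+y) of the chute, at least 20 mm clear of the other caps; free to slide. Origin: centre of its underside. 
- cap4: Used orange plastic screw cap with a white disc on top, 40 mm across and 16 mm high, 10 to 17 g, lying flat (open side down) on the counter, left (+y) of the chute, at least 20 mm clear of the other caps; free to slide. Origin: centre of its underside. 
- tin: Silver aluminium splint roll tin, upright, 87 mm across, 75 mm high, standing on the far (+x) side of the caps. Origin: centre of its underside. A bystander.
- rack: White plastic block, 50 mm (its x) by 120 mm (its y) by 40 mm high, holding three blood tubes in a row along its y; the stoppers reach 124 mm above the counter. On the far (+x) side of the caps. Origin: centre of its underside. A bystander.
- tube1: Clear glass blood tube with a dark rubber stopper, 16 mm across, 114 mm long, standing loosely in the rack. Origin: centre of its bottom; z up along the tube. A bystander.
- tube2: Clear glass blood tube with a dark rubber stopper, 16 mm across, 114 mm long, standing loosely in the rack. Origin: centre of its bottom; z up along the tube. A bystander.
- tube3: Clear glass blood tube with a dark rubber stopper, 16 mm across, 114 mm long, standing loosely in the rack. Origin: centre of its bottom; z up along the tube. A bystander.
- airway: Purple plastic airway set: an open case, 84 mm (its x) by 150 mm (its y) with walls 22 mm high, and three airway tubes in it, 30 mm high in all, beyond the left (+y) end of the caps. Origin: centre of its underside. A bystander.

How it is judged:
At the end, for the whole second after the job is handed in: All four caps have dropped through the chute (more than 60 mm below the counter, within 170 mm of the chute's centre line) and lie still; the tin, the rack, the tubes and the airway set stand upright (within 0.3 rad) within 20 mm of where they began (z of each of cap1, cap2, cap3, cap4 in the frame of chute below -0.06 m and horizontal distance between each of cap1, cap2, cap3, cap4 and chute below 0.17 m and linear speed of each of cap1, cap2, cap3, cap4 below 0.05 m/s and distance of each of tin, rack, airway, tube1, tube2, tube3 from where it was at the start of the episode below 0.02 m and angle between each of tin, rack, airway, tube1, tube2, tube3's own z axis and vertical below 0.3 rad); the robot touches nothing.
It fails at once if a cap is lifted off the counter (more than 25 mm) (height (world z) of any of cap1, cap2, cap3, cap4 above 0.025 m).
It fails at once if a cap is pinched or squeezed (finger force on it above 15 N) (contact force between the fingers and cap1 above 15 N or contact force between the fingers and cap2 above 15 N or contact force between the fingers and cap3 above 15 N or contact force between the fingers and cap4 above 15 N).
It fails at once if a cap is flicked across the counter (faster than 0.8 m/s before it drops) ((linear speed of cap1 above 0.8 m/s and height (world z) of cap1 above -0.005 m) or (linear speed of cap2 above 0.8 m/s and height (world z) of cap2 above -0.005 m) or (linear speed of cap3 above 0.8 m/s and height (world z) of cap3 above -0.005 m) or (linear speed of cap4 above 0.8 m/s and height (world z) of cap4 above -0.005 m)).
It fails at once if the tin, the rack, a blood tube or the airway set is shifted by more than 20 mm or tipped (distance of any of tin, rack, airway, tube1, tube2, tube3 from where it was at the start of the episode above 0.02 m or angle between any of tin, rack, airway, tube1, tube2, tube3's own z axis and vertical above 0.3 rad).
It also fails if it takes over 54 s, if anything falls off the work surface, if the arm or the gripper's body presses on something with over 40 N, if the wrist force passes 120 N, or if a joint passes its speed limit or range.

ROBOT

A 6-joint arm with a two-finger parallel gripper is mounted at the origin on the work surface. World frame = base frame: x ahead of the robot, y to its left, z up, the work surface at z = 0. Lengths are in m, angles in rad, forces in N, time in s.
With the tool pointing down it reaches from about 0.375 to 0.975 m from the base axis. Payload 3.8 kg.
Tool frame: the origin (TCP) lies where the fingers leave the gripper's body, on its centre line; the fingertips stand arm.nose_length ahead of it and the grasp point (between the pads) lies 54 mm ahead of it (arm.nose_length is the distance from the TCP to the fingertips, in m); z points along the fingers, y is the line along which they close (so a half turn about z gives the same grasp; the last joint's range is limited). The gripper opens to 85 mm and grips with 20 to 120 N. Pads are 22 mm wide; open, the fingers measure 114 mm over their backs; the gripper's body (76 mm by 85 mm) begins 54 mm behind the grasp point. The pads swing forward as they close: fully open they stand 13 mm farther back than shut.
Start: joints at [-1.311, 0.264, 1.604, -0, 1.274, -0.037], TCP at [0.197, -0.645, 0.304] pointing down, gripper open.
Joint ranges: [-2.63, 2.63], [-0.94, 2.18], [0.31, 2.57], [-1.31, 4.45], [0, 2.66], [-2.55, 2.55]. Speed limits (rad/s): [2.57, 2.57, 3.14, 3.14, 3.14, 3.14].

INTERFACE

Orientations are given as a unit quaternion [x, y, z, w].
In Python, from bench import arm, vision gives the robot as it stands.
- The arm moves only by the shell command python3 -m handwheel 'ROWS' [FORCE]. ROWS is JSON, one flat list of numbers, 7 for each row, row after row: the turn, a rotation vector about the tool's x, y, z in rad, then the shift along the tool's x, y, z in mm, then the closure, from 0 (fully open) to 1 (shut). In form: [ax, ay, az, tx, ty, tz, claw, ax, ay, az, tx, ty, tz, claw, ...]. A call has 1 to 12 rows; each row shifts and turns the commanded pose from where the row before left it, along the tool's axes as they then stand; what a row does not reach is not made up. A row lasts 1/8 s, in which the tool goes at most 62.5 mm and 10.7 degrees, less where a joint would pass 70% of its speed; a pose out of reach is approached as far as the arm can. A call with a gripper value outside its range is refused whole. The fingers move at their own pace and stop on an object; FORCE is the grip in N (left out, the last holds). Time passes only in rows, so rows that do not move let the fingers close. It gives the time, the measured TCP pose, the force, the opening and the grip force at its end, in the units of the state.
- arm.get_obs(): the state, without advancing time (a new reading comes with each control period).
- vision.snapshot(name): name is "side" or "top" or "wrist"; returns a dict with "pixels" (480x640x3 uint8, blue, green, red), "range_z" (480x640 float32, m along the optical axis (not along the pixel's ray), 0 where there is no reading), "fov_y" (degrees; the focal length in pixels is half the picture's height over the tangent of half this angle, whatever the lens; pixels are square), "cx", "cy" (the principal point, pixels), "camera_from_world" (4x4, takes a point from world to camera coordinates). Camera axes: x right, y down, z forward; pixel columns grow to the right and rows downward; lengths in m; the calibration is good to about 2 mm. A picture is of the moment at which its call begins.
- arm.close_job(): hands the job in; it is judged then, once.
The state is a dict: "time": time; "joint_pos": joint angles; "dq": joint speeds; "effort": joint torques, N m; "tcp_pos": TCP position; "eef_rot": TCP orientation; "force": force on the tool from outside, world axes, zero at the start; "torque": the same for the moment, N m; "finger_gap": finger opening in m; "grasp_force": force on a finger pad.
Only numpy, scipy, OpenCV 4.12 (cv2) and the standard library are available. Lean on these libraries where they do the work, as an engineer would, in place of code of your own. Each camera call takes 0.05 s, during which the arm holds its last target. There are 200 camera calls.

## Working session

There is one attempt and no reset: what is moved stays moved. The work goes in short steps, Python scripts to look and compute and a shell command to move; the robot and the scene stay as the last step left them, time stands still between calls to the robot, and variables do not carry over. Pictures are saved under pics/ and viewed, at most 10 in all, crops included, and the job is handed in when it is done.

```bash
mkdir -p pics; ls; cat > h.py <<'E'
import numpy as np,cv2
from bench import arm,vision
def world(s,u,v,z=None):
    f=240/np.tan(np.radians(s["fov_y"])/2)
    T=np.linalg.inv(s["camera_from_world"])
    d=np.array([(u-s["cx"])/f,(v-s["cy"])/f,1.])
    if z is None: r=s["range_z"][int(v),int(u)]
    else: r=(z-T[2,3])/(T[:3,:3]@d)[2]
    return T[:3,:3]@(d*r)+T[:3,3]
def blobs(s,lo,hi,amin=60):
    m=cv2.inRange(cv2.cvtColor(s["pixels"],cv2.COLOR_BGR2HSV),lo,hi)
    n,l,st,c=cv2.connectedComponentsWithStats(m)
    return [(c[i],st[i]) for i in range(1,n) if st[i][4]>amin]
E
python3 - <<'E'
from h import *
for n in ("top","side"):
    s=vision.snapshot(n); cv2.imwrite(f"pics/{n}0.png",s["pixels"])
    print(n,np.linalg.inv(s["camera_from_world"])[:3,3].round(3),s["fov_y"])
    for c,st in blobs(s,(5,120,80),(20,255,255)): print(c.round(),st,world(s,*c).round(3),world(s,*c,z=.016).round(3))
print(arm.nose_length,arm.get_obs())
E
```

```text
pics
top [0.523 0.023 1.237] 42.3333500445113
[397. 251.] [387 240  22  22 145] [ 0.584 -0.103  0.021] [ 0.584 -0.104  0.016]
[310. 263.] [299 252  22  23 137] [0.563 0.069 0.015] [0.563 0.069 0.016]
[340. 307.] [329 296  23  23 141] [0.477 0.012 0.017] [0.476 0.012 0.016]
[406. 307.] [396 296  23  23 160] [ 0.474 -0.119  0.016] [ 0.474 -0.119  0.016]
side [0.561 0.644 0.785] 42.19758485779314
[175.   1.] [ 91   0 134   5 339] [ 1.573 -2.113 -0.744] [ 1.07  -0.742  0.016]
[366.   3.] [ 234    0  221    9 1270] [ 0.654 -2.096 -0.712] [ 0.609 -0.764  0.016]
[503.   5.] [468   0  70  12 752] [ 0.025 -2.1   -0.703] [ 0.284 -0.774  0.016]
[588.   6.] [567   0  42  14 520] [-0.347 -2.091 -0.691] [ 0.088 -0.78   0.016]
[425. 204.] [413 190  26  23 252] [ 0.475 -0.102  0.018] [ 0.474 -0.104  0.016]
[360. 207.] [348 192  26  24 244] [ 0.584 -0.087  0.017] [ 0.584 -0.089  0.016]
[423. 264.] [410 248  29  26 273] [0.478 0.026 0.016] [0.478 0.026 0.016]
[367. 290.] [353 272  29  28 277] [0.564 0.084 0.017] [0.564 0.083 0.016]
0.0726 {'time': 0.1, 'joint_pos': array([-1.31089765e+00,  2.64664458e-01,  1.60525308e+00,  1.21656896e-05,
        1.27368787e+00, -3.69240802e-02]), 'dq': array([ 0.00134412, -0.00254038, -0.0045938 ,  0.00018492,  0.00181123,
        0.00095999]), 'effort': array([ 3.80472184e-04, -5.16705716e+01, -3.68591166e+01, -7.48839352e-05,
        6.31367991e-03, -3.29175816e-05]), 'tcp_pos': array([ 0.19727927, -0.64498774,  0.30268692]), 'eef_rot': array([ 9.89006994e-01,  1.47865319e-01, -1.06187102e-04, -1.00077225e-03]), 'force': array([0.05031182, 0.34516153, 0.03649362]), 'torque': array([-0.01235929,  0.00660155,  0.02305947]), 'grasp_force': 0.0, 'finger_gap': 0.085429404772047}
```

View pics/top0.png

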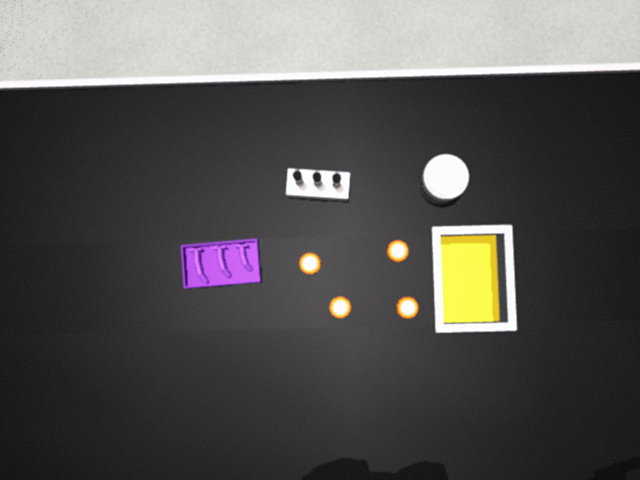

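View pics/side0.png

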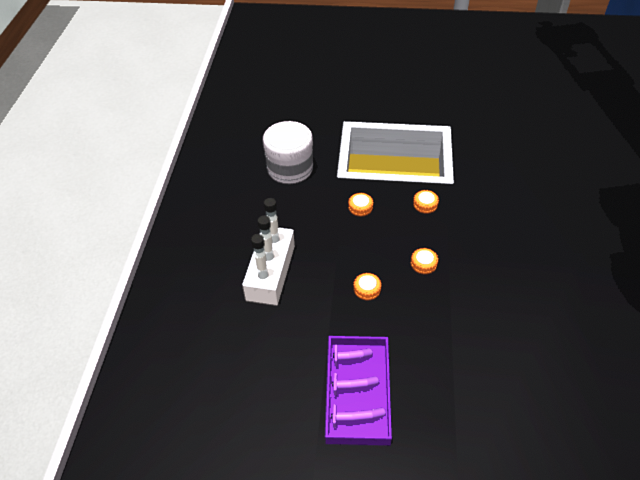

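The top view shows the four caps at about (397,251), (310,263), (340,307) and (406,307). The chute rim spans (432..516, 226..332), the tin is at (446,178), the rack at (318,185) and the airway set at (220,263). The side view agrees, but orange blobs there are biased by the near wall, so I'll use the white discs and the rim instead.

```bash
python3 - <<'E'
from h import *
for n in ("top","side"):
    s=vision.snapshot(n)
    print(n)
    for c,st in blobs(s,(0,0,150),(180,90,255),30):
        if st[4]>8000: continue
        p=world(s,*c,z=.016)
        print(c.round(),st,world(s,*c).round(3),p.round(3))
        if st[2]>60 and st[3]>45 :
            x,y,w,h=st[:4]
            m=cv2.inRange(cv2.cvtColor(s["pixels"],cv2.COLOR_BGR2HSV),(0,0,150),(180,90,255))[y:y+h,x:x+w]
            ct=max(cv2.findContours(m,cv2.RETR_EXTERNAL,cv2.CHAIN_APPROX_NONE)[0],key=cv2.contourArea)
            q=cv2.approxPolyDP(cv2.convexHull(ct),8,True)[:,0]+[x,y]
            print("rim",[world(s,*k,z=0).round(3)[:2].tolist() for k in q])
    for c,st in blobs(s,(125,80,60),(160,255,255),300): 
        x,y,w,h=st[:4]; print("purple",st,world(s,x+w,y+h/2,z=.022).round(3))
E
```

```text
top
[446. 176.] [ 423  154   46   45 1631] [ 0.72  -0.194  0.074] [ 0.729 -0.204  0.016]
[318. 184.] [ 286  168   64   31 1410] [0.709 0.048 0.081] [0.72  0.049 0.016]
[474. 279.] [ 432  225   85  108 3056] [ 0.525 -0.288 -0.147] [ 0.525 -0.252  0.016]
rim [[0.63, -0.334], [0.424, -0.335], [0.422, -0.177], [0.63, -0.176]]
[398. 250.] [391 244  14  14 165] [ 0.584 -0.105  0.017] [ 0.585 -0.105  0.016]
[309. 263.] [303 256  14  15 169] [0.564 0.069 0.016] [0.564 0.069 0.016]
[340. 307.] [333 300  15  15 173] [0.476 0.012 0.015] [0.476 0.012 0.016]
[408. 307.] [401 300  14  15 167] [ 0.473 -0.12   0.017] [ 0.473 -0.121  0.016]
purple [ 180  238   81   51 3555] [0.565 0.164 0.022]
side
[ 9. 11.] [  0   0  27  34 471] [ 2.204 -1.756 -0.618] [ 1.461 -0.671  0.016]
[287. 141.] [ 263  121   49   44 1576] [ 0.719 -0.181  0.076] [ 0.732 -0.25   0.016]
[396. 153.] [ 337  121  117   63 2238] [ 0.523 -0.32  -0.062] [ 0.527 -0.231  0.016]
rim [[0.422, -0.333], [0.424, -0.176], [0.631, -0.179], [0.63, -0.336]]
[381. 137.] [358 135  44   5  80] [ 0.555 -0.316 -0.019] [ 0.556 -0.274  0.016]
[383. 149
[... 273 characters left out ...]
-0.319 -0.067] [ 0.469 -0.226  0.016]
[426. 197.] [418 192  17  12 159] [ 0.473 -0.117  0.02 ] [ 0.472 -0.121  0.016]
[361. 200.] [353 195  16  12 158] [ 0.584 -0.103  0.018] [ 0.584 -0.105  0.016]
[267. 266.] [ 242  215   52   90 2374] [0.718 0.067 0.039] [0.722 0.049 0.016]
[424. 257.] [416 250  18  14 198] [0.476 0.009 0.013] [0.476 0.012 0.016]
[367. 282.] [359 275  18  15 215] [0.564 0.071 0.018] [0.564 0.069 0.016]
[346. 354.] [338 353  21   3  33] [0.586 0.204 0.028] [0.587 0.198 0.016]
[350. 383.] [337 381  30   4  60] [0.579 0.248 0.029] [0.579 0.241 0.016]
[353. 415.] [337 413  35   4  64] [0.572 0.293 0.029] [0.572 0.288 0.016]
purple [ 324  335   68  111 6955] [0.522 0.251 0.022]
```

Both views agree to within 2 mm, and the disc height comes out at about 16 mm as it should:

| Item | x (m) | y (m) |
|---|---|---|
| Cap A | .585 | -.105 |
| Cap B | .564 | .069 |
| Cap C | .476 | .012 |
| Cap D | .473 | -.121 |
| Chute centre | .526 | -.256 |
| Chute mouth | .436 to .616 | -.191 to -.321 |

All four caps already have an x inside the mouth, so straight -y sweeps will do. I'll turn the tool so its x points along world +y and its y along world +x, with the fingers about 24 mm apart to cradle each cap from behind.

```bash
python3 -m handwheel '[0,0,-0.182,0,0,0,0.72, 0,0,-0.182,0,0,0,0.72, 0,0,-0.182,0,0,0,0.72, 0,0,-0.182,0,0,0,0.72, 0,0,-0.182,0,0,0,0.72, 0,0,-0.182,0,0,0,0.72, 0,0,-0.182,0,0,0,0.72, 0,0,0,0,0,0,0.72]' 20
python3 -c "
from h import *
o=arm.get_obs();print(o['eef_rot'],o['joint_pos'])"
```

```text
time: 1.2
tcp_pos: [0.1974, -0.6454, 0.3036]
eef_rot: [0.708, 0.706, 0.0, -0.0]
force: [-0.2, -0.3, -0.1]
finger_gap: 0.0244
grasp_force: 0.0
[ 7.07791358e-01  7.06421498e-01  1.28095470e-04 -2.11793946e-04] [-1.31088942e+00  2.64090528e-01  1.60431288e+00  1.00573236e-05
  1.27368419e+00 -1.30895509e+00]
```

```bash
python3 -m handwheel '[0,0,0,49,32.5,0,0.72, 0,0,0,49,32.5,0,0.72, 0,0,0,49,32.5,0,0.72, 0,0,0,49,32.5,0,0.72, 0,0,0,49,32.5,0,0.72, 0,0,0,49,32.5,0,0.72, 0,0,0,49,32.5,0,0.72, 0,0,0,49,32.5,0,0.72, 0,0,0,49,32.5,0,0.72, 0,0,0,49,32.5,0,0.72, 0,0,0,49,32.5,0,0.72, 0,0,0,49,32.5,0,0.72]'
python3 -m handwheel '[0,0,0,0,0,50,0.72, 0,0,0,0,0,50,0.72, 0,0,0,0,0,50,0.72, 0,0,0,0,0,40,0.72, 0,0,0,0,0,0,0.72]'
```

```text
time: 2.7
tcp_pos: [0.5882, -0.0557, 0.3041]
eef_rot: [0.708, 0.706, 0.0, 0.0]
force: [0.8, -0.8, -0.3]
finger_gap: 0.0236
grasp_force: 0.0
time: 3.32
tcp_pos: [0.5841, -0.057, 0.1099]
eef_rot: [0.708, 0.706, -0.003, -0.004]
force: [-0.0, -0.6, -0.5]
finger_gap: 0.0241
grasp_force: 0.0
```

```bash
python3 -m handwheel '[0,0,0,0,0,18,0.72, 0,0,0,0,0,14,0.72, 0,0,0,0,0,0,0.72]'
python3 - <<'E'
from h import *
s=vision.snapshot("side"); i=s["pixels"][120:300,270:480]; cv2.imwrite("pics/s1.png",cv2.resize(i,None,fx=3,fy=3))
o=arm.get_obs();print(o['tcp_pos'],o['force'])
E
```

```text
time: 3.7
tcp_pos: [0.5869, -0.0574, 0.0813]
eef_rot: [0.707, 0.707, -0.0, -0.001]
force: [-0.2, -0.1, -0.1]
finger_gap: 0.0242
grasp_force: 0.0
[ 0.58736223 -0.05749048  0.08190352] [ 0.39232142 -0.03493982  0.17899598]
```

View pics/s1.png

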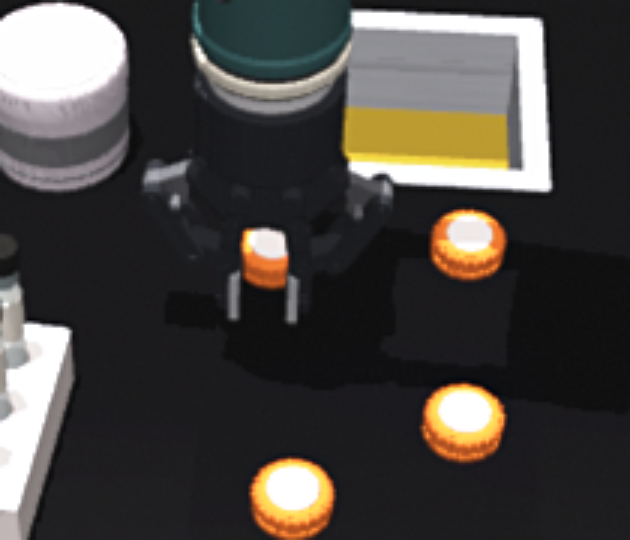

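The fingers at crop (233,300) and (293,300) straddle cap A at (265,258), and the tips are just above the counter. I'll lower 4 mm and sweep.

```bash
python3 -m handwheel '[0,0,0,0,-1,4,0.72, 0,0,0,-15,0,0,0.72, 0,0,0,-18,0,0,0.72, 0,0,0,-20,0,0,0.72, 0,0,0,-20,0,0,0.72, 0,0,0,-20,0,0,0.72, 0,0,0,-20,0,0,0.72, 0,0,0,-20,0,0,0.72, 0,0,0,-20,0,0,0.72, 0,0,0,-6,0,0,0.72, 0,0,0,0,0,0,0.72]'
python3 - <<'E'
from h import *
s=vision.snapshot("side"); i=s["pixels"][100:300,270:480]; cv2.imwrite("pics/s2.png",cv2.resize(i,None,fx=3,fy=3))
E
```

```text
time: 5.12
tcp_pos: [0.5863, -0.2169, 0.0778]
eef_rot: [0.707, 0.707, 0.0, -0.0]
force: [0.1, 0.4, -0.3]
finger_gap: 0.0242
grasp_force: 0.0
```

View pics/s2.png

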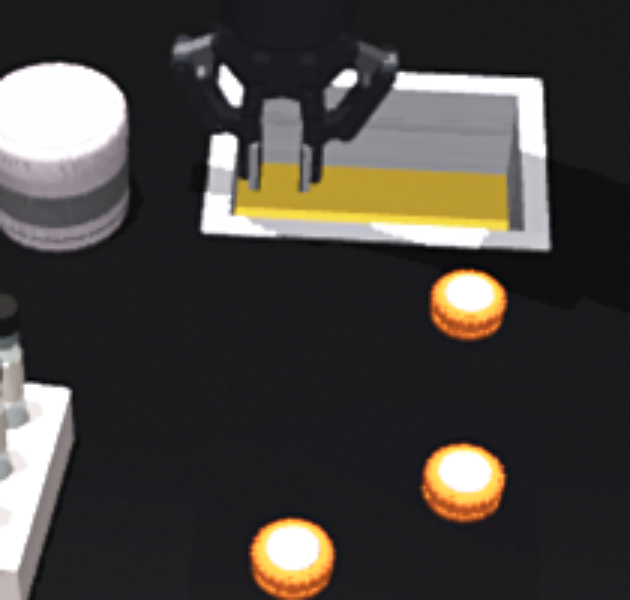

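Cap A has gone down the chute; the caps left are at crop (468,303), (463,482) and (292,557). Next is D.

```bash
python3 -m handwheel '[0,0,0,0,0,-25,0.72, 0,0,0,0,0,-25,0.72, 0,0,0,36,-28,0,0.72, 0,0,0,36,-28,0,0.72, 0,0,0,36,-28,0,0.72, 0,0,0,36,-29,0,0.72, 0,0,0,3,0,0,0.72, 0,0,0,0,0,25,0.72, 0,0,0,0,0,15,0.72, 0,0,0,0,0,9,0.72, 0,0,0,0,0,0,0.72]'
```

```text
time: 6.55
tcp_pos: [0.473, -0.0696, 0.078]
eef_rot: [0.707, 0.707, -0.001, -0.001]
force: [-0.5, -0.1, 0.9]
finger_gap: 0.0238
grasp_force: 0.0
```

```bash
python3 -m handwheel '[0,0,0,-10,0,0,0.72, 0,0,0,-15,0,0,0.72, 0,0,0,-20,0,0,0.72, 0,0,0,-20,0,0,0.72, 0,0,0,-20,0,0,0.72, 0,0,0,-20,0,0,0.72, 0,0,0,-20,0,0,0.72, 0,0,0,-20,0,0,0.72, 0,0,0,-2,0,0,0.72, 0,0,0,0,0,0,0.72]'
python3 -m handwheel '[0,0,0,0,0,-25,0.72, 0,0,0,0,0,-25,0.72, 0,0,0,44,0,0,0.72, 0,0,0,44,0,0,0.72, 0,0,0,44,0,0,0.72, 0,0,0,44,1,0,0.72, 0,0,0,44,1,0,0.72, 0,0,0,44,1,0,0.72, 0,0,0,12,0,0,0.72, 0,0,0,0,0,0,0.72]'
python3 - <<'E'
from h import *
s=vision.snapshot("side"); cv2.imwrite("pics/s3.png",s["pixels"])
for c,st in blobs(s,(0,0,150),(180,90,255),100): print(c.round(),st[4],world(s,*c,z=.016).round(3))
E
```

```text
time: 7.8
tcp_pos: [0.4732, -0.2165, 0.0787]
eef_rot: [0.707, 0.707, 0.0, -0.0]
force: [0.6, 0.6, 0.3]
finger_gap: 0.0241
grasp_force: 0.0
time: 9.05
tcp_pos: [0.476, 0.0603, 0.1287]
eef_rot: [0.706, 0.708, -0.0, -0.0]
force: [-0.5, 0.8, -0.4]
finger_gap: 0.0238
grasp_force: 0.0
[ 9. 11.] 472 [ 1.461 -0.671  0.016]
[ 84. 202.] 63226 [ 1.061 -0.063  0.016]
[496.   8.] 227 [ 0.302 -0.76   0.016]
[595.  11.] 340 [ 0.075 -0.761  0.016]
[512.  60.] 318 [ 0.285 -0.545  0.016]
[471.  85.] 1048 [ 0.378 -0.45   0.016]
[287. 141.] 1582 [ 0.732 -0.25   0.016]
[369. 151.] 1394 [ 0.576 -0.233  0.016]
[382. 149.] 105 [ 0.552 -0.24   0.016]
[443. 184.] 301 [ 0.442 -0.155  0.016]
[267. 266.] 2377 [0.722 0.049 0.016]
[427. 257.] 119 [0.473 0.012 0.016]
[367. 282.] 215 [0.564 0.069 0.016]
```

View pics/s3.png

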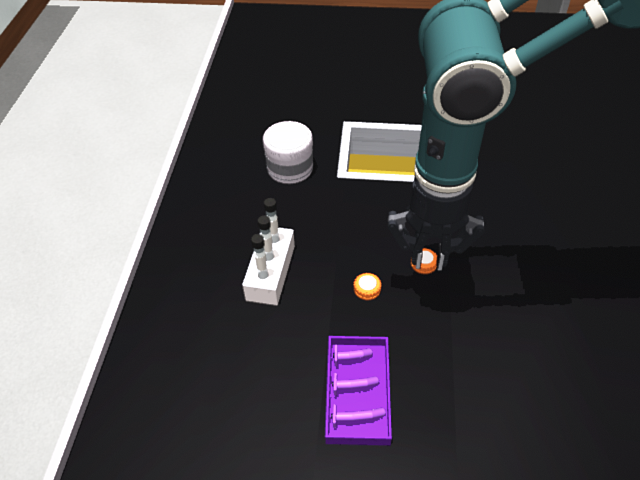

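Cap D has left the counter. C at (425,262) lies between the fingertips and B is at (367,286). I'll lower and sweep C.

```bash
python3 -m handwheel '[0,0,0,0,0,25,0.72, 0,0,0,0,0,16,0.72, 0,0,0,0,0,9,0.72, 0,0,0,0,0,0,0.72, 0,0,0,-12,0,0,0.72, 0,0,0,-16,0,0,0.72, 0,0,0,-20,0,0,0.72, 0,0,0,-20,0,0,0.72, 0,0,0,-20,0,0,0.72, 0,0,0,-20,0,0,0.72, 0,0,0,-20,0,0,0.72, 0,0,0,-20,0,0,0.72]'
python3 -m handwheel '[0,0,0,-20,0,0,0.72, 0,0,0,-20,0,0,0.72, 0,0,0,-20,0,0,0.72, 0,0,0,-20,0,0,0.72, 0,0,0,-20,0,0,0.72, 0,0,0,-20,0,0,0.72, 0,0,0,-10,0,0,0.72, 0,0,0,0,0,0,0.72, 0,0,0,0,0,-25,0.72, 0,0,0,0,0,-25,0.72, 0,0,0,0,0,0,0.72]'
```

```text
time: 10.6
tcp_pos: [0.4765, -0.0902, 0.0795]
eef_rot: [0.707, 0.707, 0.0, 0.001]
force: [0.0, 0.4, -0.2]
finger_gap: 0.0242
grasp_force: 0.1
time: 11.98
tcp_pos: [0.4779, -0.2186, 0.1308]
eef_rot: [0.707, 0.707, 0.001, 0.002]
force: [0.3, -0.4, 0.0]
finger_gap: 0.0238
grasp_force: 0.0
```

```bash
python3 -m handwheel '[0,0,0,42,11,0,0.72, 0,0,0,42,11,0,0.72, 0,0,0,42,11,0,0.72, 0,0,0,42,11,0,0.72, 0,0,0,42,11,0,0.72, 0,0,0,42,11,0,0.72, 0,0,0,42,11,0,0.72, 0,0,0,41,10,0,0.72, 0,0,0,0,0,0,0.72, 0,0,0,0,0,0,0.72]'
python3 - <<'E'
from h import *
s=vision.snapshot("side"); cv2.imwrite("pics/s4.png",s["pixels"])
o=arm.get_obs();print(o['tcp_pos'])
E
```

```text
time: 13.22
tcp_pos: [0.5623, 0.1166, 0.1276]
eef_rot: [0.707, 0.708, -0.001, -0.001]
force: [-0.8, -0.5, 0.8]
finger_gap: 0.0236
grasp_force: 0.0
[0.56236087 0.11605035 0.12778895]
```

View pics/s4.png

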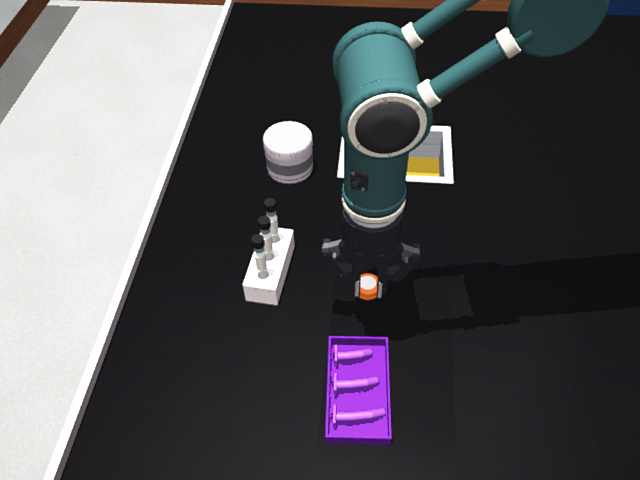

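Only B at (368,287) is left, centred between the fingers and clear of the airway set. I'll lower and sweep it.

```bash
python3 -m handwheel '[0,0,0,0,1,25,0.72, 0,0,0,0,0,15,0.72, 0,0,0,0,0,9,0.72, 0,0,0,0,0,0,0.72, 0,0,0,-12,0,0,0.72, 0,0,0,-16,0,0,0.72, 0,0,0,-20,0,0,0.72, 0,0,0,-20,0,0,0.72, 0,0,0,-20,0,0,0.72, 0,0,0,-20,0,0,0.72, 0,0,0,-20,0,0,0.72, 0,0,0,-20,0,0,0.72]'
python3 -m handwheel '[0,0,0,-20,0,0,0.72, 0,0,0,-20,0,0,0.72, 0,0,0,-20,0,0,0.72, 0,0,0,-20,0,0,0.72, 0,0,0,-20,0,0,0.72, 0,0,0,-20,0,0,0.72, 0,0,0,-20,0,0,0.72, 0,0,0,-20,0,0,0.72, 0,0,0,-20,0,0,0.72, 0,0,0,-8,0,0,0.72, 0,0,0,0,0,0,0.72]'
python3 -m handwheel '[0,0,0,0,0,-40,0.72, 0,0,0,0,0,-40,0.72, 0,0,0,0,0,-40,0.72, 0,0,0,-40,0,-20,0.72, 0,0,0,-50,0,0,0.72, 0,0,0,-50,0,0,0.72, 0,0,0,-50,0,0,0.72, 0,0,0,-50,-30,0,0.72, 0,0,0,-50,-40,0,0.72, 0,0,0,-40,-40,0,0.72, 0,0,0,-30,-40,0,0.72, 0,0,0,0,0,0,0.72]'
python3 - <<'E'
from h import *
a=vision.snapshot("top")["pixels"][120:360,160:560]; b=vision.snapshot("side")["pixels"][100:340,220:620]
cv2.imwrite("pics/end.png",cv2.resize(np.vstack([a,b]),None,fx=1.25,fy=1.25))
E
```

```text
time: 14.78
tcp_pos: [0.5644, -0.0329, 0.0799]
eef_rot: [0.707, 0.707, 0.0, 0.0]
force: [-0.0, 0.2, -0.6]
finger_gap: 0.0241
grasp_force: 0.1
time: 16.15
tcp_pos: [0.5644, -0.2201, 0.0798]
eef_rot: [0.707, 0.707, 0.0, -0.0]
force: [-0.3, -0.7, 0.9]
finger_gap: 0.0239
grasp_force: 0.0
time: 17.65
tcp_pos: [0.4126, -0.5799, 0.2195]
eef_rot: [0.708, 0.706, -0.0, -0.0]
force: [1.0, 0.2, 0.0]
finger_gap: 0.0243
grasp_force: 0.0
```

View pics/end.png

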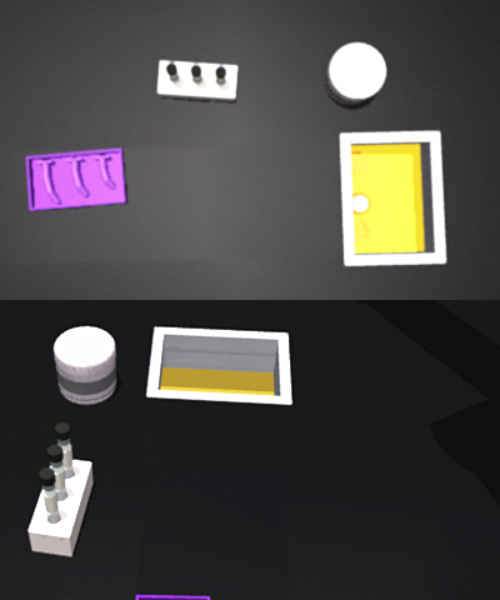

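The counter is clear and nothing else has moved. In the bin I can see one disc at (361,203) and faint rings near (360,165) and (358,230). I'll look closer to account for all four.

```bash
python3 - <<'E'
from h import *
s=vision.snapshot("top"); f=s["pixels"][220:340,425:525]; r=s["range_z"][220:340,425:525]
T=np.linalg.inv(s["camera_from_world"])
z=np.array([[world(s,u,v)[2] for u in range(425,525)] for v in range(220,340)])
d=np.clip((z+.16)/.05*255,0,255).astype(np.uint8)
cv2.imwrite("pics/bin.png",cv2.resize(np.hstack([f,cv2.applyColorMap(d,2)]),None,fx=4,fy=4,interpolation=0))
E
```

```text
(no output)
```

View pics/bin.png

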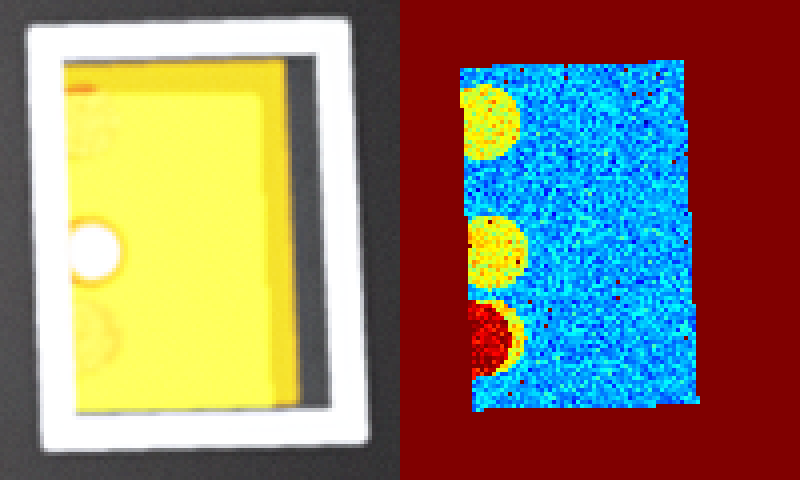

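The depth map shows four caps on the bin floor: singles at (485,122) and (490,252), and two stacked at (490,340). All lie well below -60 mm, the arm is clear, and I'm handing in.

```bash
python3 -c "
from bench import arm
print(arm.close_job())"
```

```text
the job is handed in; nothing more can be done
None
```

All four caps were swept into the chute and lie in the bin (seen in the depth image), the tin, rack, tubes and airway set look undisturbed, and the job was handed in at about 18 s of the 54 s allowed, with no verdict returned.

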